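Feed a profile to the hidden stop of a cut-off saw

TASK

Lay the silver aluminium profile lengthwise in the saw bench's channel, between the yellow pusher and the hood, and let go of it. Then wind the handwheel clockwise by its red crank so that the carriage pushes the profile in under the hood until you feel it bear firmly against the length stop hidden inside, without forcing it, and let go of the crank with the profile still held firmly there. Move the carriage only by its wheel, and leave the other things on the counter where they are.

Things in the scene. Friction and masses are not known exactly. Their poses are not given: they have to be found in the camera images.
- profile: Loose silver slotted aluminium profile, 150 mm long, 40 mm wide, 40 mm high, 0.2 to 0.35 kg; origin at the centre of its underside, x along its length, z up. Both ends are alike.
- saw_bench: Green feed bench of the saw, fixed. Origin on the counter under its middle, z up, y the feed direction (towards the hood), x away from the robot. Bed 100 mm wide, 520 mm long, steel top at 35 mm height. A channel for the profile runs along y at x = 50 mm, from y = -100 mm into the hood: 49 mm wide between two dark lips 10 mm wide, tops at 45 mm.
- hood_mouth (a point): Middle of the hood's mouth on the bed: x = 50, y = 90, z = 35 mm of the saw bench. The green hood (110 mm wide, 160 mm deep, top at 135 mm height, yellow bands at the mouth) cannot be seen into. The length stop inside was set by the last user: its face is anywhere from 40 to 85 mm behind the mouth.
- handwheel (a joint): Angle (rad) of the black handwheel. Grows clockwise seen from above, which drives the carriage towards the hood, 16 mm per rad; range 0 to 12.5. At 0 the crank lies on the hub's +y side (bench axes). Drag is about 4.5 N at the crank, either way, and holds the carriage against up to 16 N when let go; each 10 N on the profile adds 2.7 N at the crank.
- wheel_hub (a point): Centre of the handwheel's top face (150 mm diameter, 90 mm above the counter, axis vertical), at x = -60 mm, y = -150 mm of the saw bench, on a grey gearbox.
- crank_grip (a point): Point to grip on the red crank, an upright round grip of 26 mm diameter that spins freely on its own pin, 60 mm from the wheel's axis. It stands from 92 to 167 mm above the counter; this point is on its axis at 133 mm.
- carriage: Red carriage (46 mm wide, 55 mm long, top 88 mm above the counter) on the bed, with the sprung pusher in front of it. Moved by the handwheel. Origin on the bed below the pusher's face when unpressed, same axes as the saw bench; at y = -150 mm of the bench when the wheel is at 0.
- pusher: Yellow pusher plate (44 mm wide, 12 mm thick, 44 mm high) in front of the carriage, on a spring of 4 N/mm with 12 mm of travel. Origin on the bed below its face, same axes as the saw bench. Firm bearing means that it presses the profile with more than 6 N; sliding the profile along takes up to 4 N; more than 40 N is forcing.
- spray_can: Red spray can, 58 mm diameter, 170 mm high; origin at the centre of its underside. Leave alone.
- offcut: Short black profile off-cut, 75 x 40 x 40 mm; origin at the centre of its underside. Leave alone.
- screw_box: Yellow screw box, 100 x 130 x 60 mm high; origin at the centre of its underside. Leave alone.
- tape: Orange tape measure, 70 x 36 x 66 mm high; origin at the centre of its underside. Leave alone.
Things that resemble listed ones, but are neither listed nor needed, are in the scene too. Of the things that look like the profile, take the one that is farthest from the robot's base at the start.

How it is judged (in metres and radians):
On the way, in this order (a step that is already met when the one before it is completed fails the run):
1. the profile lies flat in the channel in front of the hood, let go, not yet pressed (x of profile in the frame of saw_bench between 0.042 and 0.058 m and z of profile in the frame of saw_bench between 0.031 and 0.039 m and angle between the x axis of profile and the y axis of saw_bench, either way round below 0.08 rad and y of profile in the frame of saw_bench between -0.09 and 0.04 m and contact force between the fingers and profile below 0.3 N and contact force between pusher and profile below 1 N), for 0.2 s.
2. the pusher presses the profile firmly against the stop inside the hood (x of profile in the frame of saw_bench between 0.042 and 0.058 m and z of profile in the frame of saw_bench between 0.031 and 0.039 m and angle between the x axis of profile and the y axis of saw_bench, either way round below 0.08 rad and y of profile in the frame of saw_bench above 0.045 m and contact force between pusher and profile above 6 N), for 0.2 s.
At the end, for the whole second after the job is handed in: The profile lies flat in the channel (within 8 mm of its centre line, 4 mm in height and 0.08 rad), under the hood against the hidden stop, the pusher still pressing it with more than 5.5 N; profile and wheel at rest (x of profile in the frame of saw_bench between 0.042 and 0.058 m and z of profile in the frame of saw_bench between 0.031 and 0.039 m and angle between the x axis of profile and the y axis of saw_bench, either way round below 0.08 rad and y of profile in the frame of saw_bench between 0.045 and 0.11 m and contact force between pusher and profile above 5.5 N and linear speed of profile below 0.01 m/s and velocity of joint handwheel between -0.05 and 0.05 rad/s); the robot touches nothing.
It fails at once if the profile is forced: pusher presses it with more than 40 N (contact force between pusher and profile above 40 N).
It fails at once if the robot pushes the carriage or pusher directly (more than 3 N) (contact force between the arm and carriage above 3 N).
It fails at once if the fingers push the carriage or pusher directly (more than 3 N) (contact force between the fingers and carriage above 3 N).
It fails at once if a bystander (can, off-cut, screw box, tape) is moved more than 25 mm (distance of any of spray_can, offcut, screw_box, tape from where it was at the start of the episode above 0.025 m).
It also fails if it takes over 72 s, if anything falls off the work surface, if the arm or the gripper's body presses on something with over 40 N, if the wrist force passes 120 N, or if a joint passes its speed limit or range.

ROBOT

A 6-joint arm with a two-finger parallel gripper is mounted at the origin on the work surface. World frame = base frame: x ahead of the robot, y to its left, z up, the work surface at z = 0. Lengths are in m, angles in degrees, forces in N, time in s.
With the tool pointing down it reaches from about 0.375 to 0.75 m from the base axis. Payload 9 kg.
Tool frame: the origin (TCP) lies where the fingers leave the gripper's body, on its centre line; the fingertips stand 73 mm ahead of it and the grasp point (between the pads) lies 54 mm ahead of it (robot.tip_reach is the distance from the TCP to the fingertips, in m); z points along the fingers, y is the line along which they close (so a half turn about z gives the same grasp; the last joint's range is limited). The gripper opens to 85 mm and grips with 20 to 120 N. Pads are 22 mm wide; open, the fingers measure 114 mm over their backs; the gripper's body (76 mm by 85 mm) begins 54 mm behind the grasp point. The pads swing forward as they close: fully open they stand 13 mm farther back than shut.
Start: joints at [-78.765, 5.964, 5.575, 89.605, 0, 77.527], TCP at [0.241, -0.549, 0.304] pointing down, gripper open.
Joint ranges: [-171.21, 171.21], [-48.23, 106.86], [-62.78, 66.21], [-105.2, 120.99], [-86.42, 89.51], [-180, 180]. Speed limits (degrees/s): [127.2, 127.2, 147.25, 180, 180, 180].

INTERFACE

Orientations are given as [roll, pitch, yaw] about the fixed x, y, z axes, in that order (R = Rz(yaw) Ry(pitch) Rx(roll)).
In Python, from plant import robot gives the robot as it stands. Calls block until the motion is done:
- robot.move_pose(position, orientation): joint-space move of the TCP to a pose.
- robot.line_to(position, vel=0.15, rotation=None, guard=None): straight line of the TCP; rotation=None keeps the orientation; vel is the mean speed in m/s. With guard (N) it stops when the force on the tool has changed by that much, and returns True; else False.
- robot.goto_joints(angles): joint-space move.
- robot.set_gripper(opening): finger opening in m; the grip force is fixed at half the most; returns when the fingers have stopped.
- robot.pause(seconds).
- robot.ik(position, orientation): joint angles nearest the present ones, or None.
- robot.observe(): the state.
- robot.grab_frame(name): name is "scene" or "side" or "wrist"; returns the picture (384x512x3 uint8, blue, green, red); there is no depth.
- robot.get_calibration(name): a dict with "vertical_fov" (degrees; the focal length in pixels is half the picture's height over the tangent of half this angle, whatever the lens; pixels are square), "cx", "cy" (the principal point, pixels), "rvec" (rotation vector, rad) and "tvec" (3), from world to camera coordinates, as OpenCV has them. Camera axes: x right, y down, z forward; pixel columns grow to the right and rows downward; lengths in m; the calibration is good to about 2 mm. The wrist camera is an equidistant fisheye: a pixel r from the principal point sees the ray r / f radians off the axis. A picture is of the moment at which its call begins: read the wrist's pose just before it. get_calibration takes no time and is no camera call; for the wrist camera it gives the pose at the moment of the call.
A pose or a line that the arm cannot do raises robot.IKError and nothing moves.
- robot.job_done(): hands the job in; it is judged then, once.
The state is a dict: "time": time; "q": joint angles; "qvel": joint speeds; "joint_torque": joint torques, N m; "tool_pos": TCP position; "tcp_rot": TCP orientation; "ft_force": force on the tool from outside, world axes, zero at the start; "torque": the same for the moment, N m; "gripper_width": finger opening in m; "gripper_force": force on a finger pad.
Only numpy, scipy, OpenCV 4.12 (cv2) and the standard library are available. Lean on these libraries where they do the work, as an engineer would, in place of code of your own. Each camera call takes 0.05 s, during which the arm holds its last target. There are 200 camera calls.

## Working session

There is one attempt and no reset: what is moved stays moved. The work goes in short steps, each a Python script; the robot and the scene stay as the last script left them, time stands still between calls to the robot, and variables do not carry over. Pictures are saved under pics/ and viewed, at most 10 in all, crops included, and the job is handed in when it is done.

```bash
mkdir -p pics; ls; cat > h.py <<'E'
import numpy as np, cv2
from plant import robot
def cal(n):
    c=robot.get_calibration(n); R=cv2.Rodrigues(np.array(c["rvec"],float))[0]; t=np.array(c["tvec"],float).ravel()
    return 192/np.tan(np.radians(c["vertical_fov"])/2),c["cx"],c["cy"],R,t
def ray(k,uv,fish=False):
    f,cx,cy,R,t=k; x,y=(uv[0]-cx)/f,(uv[1]-cy)/f
    if fish:
        r=np.hypot(x,y)+1e-12; d=np.array([x/r*np.sin(r),y/r*np.sin(r),np.cos(r)])
    else: d=np.array([x,y,1.])
    return -R.T@t,R.T@d
def onz(k,uv,z,fish=False):
    o,d=ray(k,uv,fish); return o+d*(z-o[2])/d[2]
def proj(k,p,fish=False):
    f,cx,cy,R,t=k; c=R@np.array(p,float)+t
    if fish:
        r=np.hypot(c[0],c[1]); th=np.arctan2(r,c[2]); return np.array([cx+f*th*c[0]/r,cy+f*th*c[1]/r])
    return np.array([cx+f*c[0]/c[2],cy+f*c[1]/c[2]])
E
python3 - <<'E'
from h import *
for n in ["scene","side","wrist"]:
    im=robot.grab_frame(n); cv2.imwrite(f"pics/{n}0.png",im)
    k=cal(n); print(n,[round(float(v),1) for v in k[:3]],(-k[3].T@k[4]).round(3),k[3][2].round(2))
a,b=cv2.imread("pics/scene0.png"),cv2.imread("pics/side0.png")
for n in("scene","side"):cv2.imwrite(f"pics/{n}0b.png",cv2.resize(cv2.imread(f"pics/{n}0.png"),(800,600),interpolation=cv2.INTER_CUBIC))
o=robot.observe();print(o)
E
```

```text
pics
scene [498.7, 265.2, 186.6] [1.472 0.007 1.232] [-0.67  0.   -0.74]
side [406.9, 251.8, 187.8] [-0.149  0.836  1.133] [ 0.39 -0.58 -0.71]
wrist [297.3, 252.0, 193.3] [ 0.317 -0.515  0.373] [-0.3  -0.13 -0.95]
{'time': 0.15, 'q': array([-7.87627811e+01,  5.98945547e+00,  5.53913230e+00,  8.96058545e+01,
        7.63488009e-04,  7.75283004e+01]), 'qvel': array([-0.12320332, -0.19951581,  0.14994708, -0.01372595,  0.04470654,
        0.01748991]), 'joint_torque': array([ 3.05108959e-03, -5.57358348e+01,  5.04004991e+01,  1.25745486e-02,
       -2.74199228e-04, -1.24756201e-05]), 'tool_pos': array([ 0.24124544, -0.54916895,  0.30333191]), 'tcp_rot': array([-1.79945313e+02, -1.28774494e-02,  2.37089119e+01]), 'ft_force': array([0.6492832 , 0.34971519, 0.37879414]), 'torque': array([-0.0211719 , -0.00339917,  0.016269  ]), 'gripper_force': 0.0, 'gripper_width': 0.08560313342422865}
```

View pics/scene0b.png

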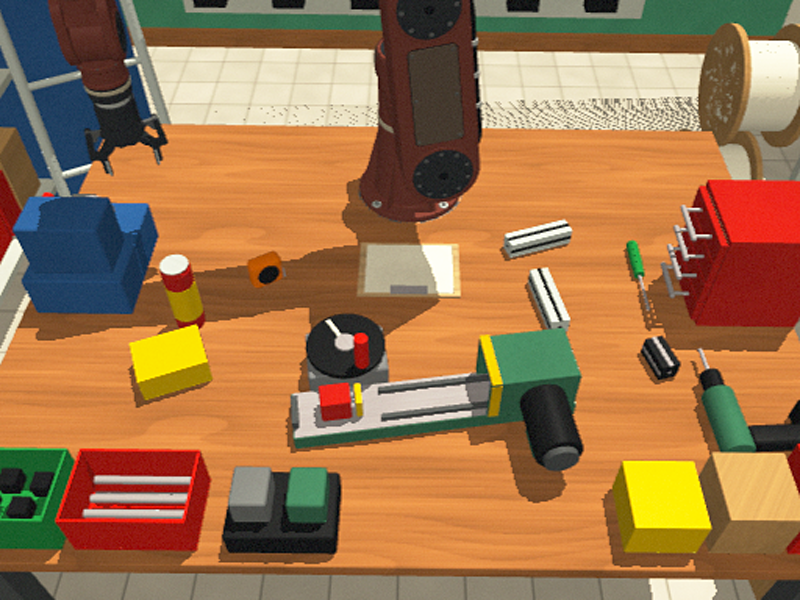

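View pics/side0b.png

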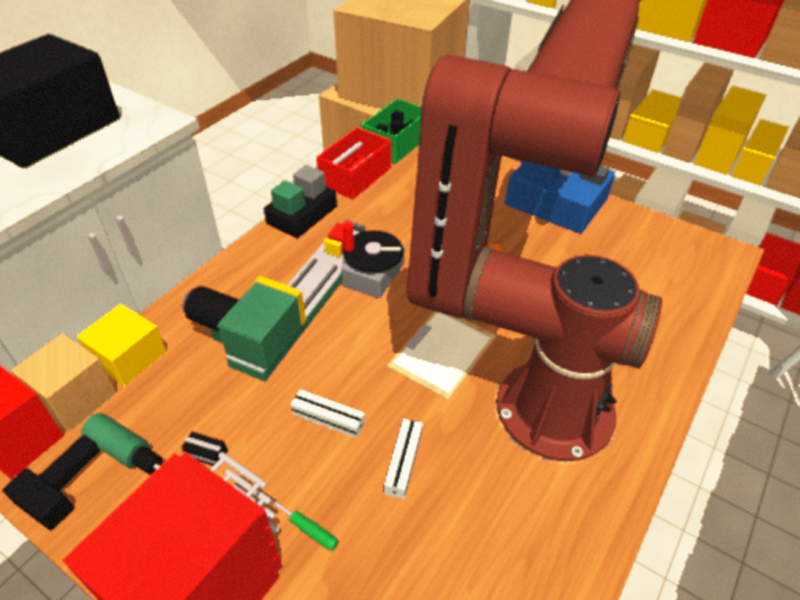

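The scene view shows the far profile at about (548,298), the near decoy at (538,238), the hub at (345,342), the red crank at (361,350), the hood mouth at about (490,375), the carriage at (335,402). The side view agrees: the far profile is at (328,412). Next I'll take rough positions and then wrist close-ups.

```bash
python3 - <<'E'
from h import *
k=cal("scene"); s=cal("side")
for n,uv,z,c in [("hub",(345,342),.092,k),("crank top",(361,336),.167,k),("prof a",(539,270),.04,k),("prof b",(557,323),.04,k),("mouthL",(482,337),.135,k),("mouthR",(494,378),.135,k),("bed far-left corner",(291,396),.035,k),("bed near-left",(294,436),.035,k),("side prof a",(298,396),.04,s),("side b",(360,424),.04,s),("side hub",(374,248),.092,s),("decoy",(538,236),.04,k),("can",(175,262),.17,k),("offcut",(660,355),.04,k)]:
    print(n,onz(c,np.array(uv)*.64,z).round(3))
q0=robot.observe()["q"]
for p in [(.55,.2,.35),(.5,-.05,.42),(.5,.1,.42)]:
    for yaw in (0,90,-90,180): 
        q=robot.ik(p,[180,0,yaw]); print(p,yaw,None if q is None else np.round(q))
E
```

```text
hub [ 0.56  -0.115  0.092]
crank top [ 0.606 -0.08   0.167]
prof a [0.316 0.279 0.04 ]
prof b [0.463 0.3   0.04 ]
mouthL [0.579 0.137 0.135]
mouthR [0.67  0.153 0.135]
bed far-left corner [ 0.644 -0.213  0.035]
bed near-left [ 0.729 -0.198  0.035]
side prof a [0.45  0.303 0.04 ]
side b [0.303 0.284 0.04 ]
side hub [ 0.556 -0.119  0.092]
decoy [0.211 0.287 0.04 ]
can [ 0.433 -0.443  0.17 ]
offcut [0.541 0.491 0.04 ]
(0.55, 0.2, 0.35) 0 [   7.    4.    9.   94.    0. -173.]
(0.55, 0.2, 0.35) 90 [ 7.  4.  9. 94.  0. 97.]
(0.55, 0.2, 0.35) -90 [  7.   4.   9.  94.   0. -83.]
(0.55, 0.2, 0.35) 180 [ 7.  4.  9. 94.  0.  7.]
(0.5, -0.05, 0.42) 0 [-21.  -7.   5. 102.   0. 159.]
(0.5, -0.05, 0.42) 90 [-21.  -7.   5. 102.   0.  69.]
(0.5, -0.05, 0.42) -90 [ -21.   -7.    5.  102.    0. -111.]
(0.5, -0.05, 0.42) 180 [-21.  -7.   5. 102.   0. -21.]
(0.5, 0.1, 0.42) 0 [ -3.  -6.   6. 102.   0. 177.]
(0.5, 0.1, 0.42) 90 [ -3.  -6.   6. 102.   0.  87.]
(0.5, 0.1, 0.42) -90 [ -3.  -6.   6. 102.   0. -93.]
(0.5, 0.1, 0.42) 180 [ -3.  -6.   6. 102.   0.  -3.]
```

```bash
python3 - <<'E'
from h import *
print(robot.tip_reach)
robot.move_pose((.52,.02,.42),[180,0,-80])
k=cal("wrist"); im=robot.grab_frame("wrist"); np.save("kb.npy",np.array(k,object),allow_pickle=True); cv2.imwrite("pics/wb.png",im)
robot.move_pose((.385,.29,.25),[180,0,-172])
k=cal("wrist"); im2=robot.grab_frame("wrist"); np.save("kp.npy",np.array(k,object),allow_pickle=True); cv2.imwrite("pics/wp.png",im2)
for n,i in(("b",im),("p",im2)): cv2.imwrite(f"pics/w{n}2.png",cv2.resize(i,(800,600),interpolation=cv2.INTER_CUBIC))
E
```

```text
0.0726
```

View pics/wb2.png

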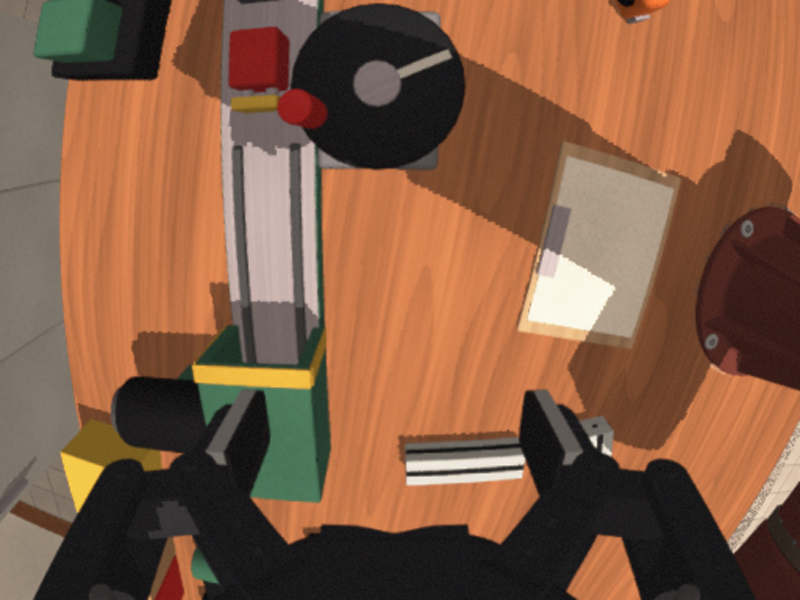

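View pics/wp2.png

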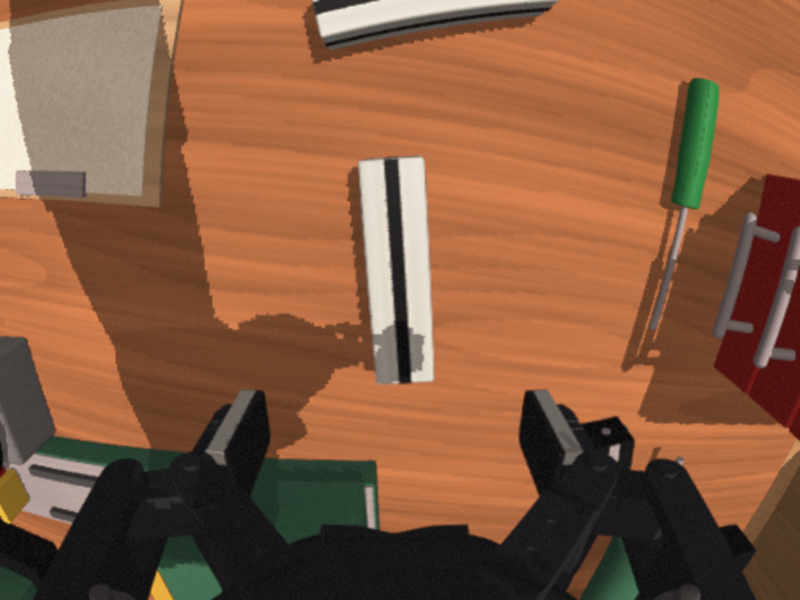

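Wrist view 1 shows the handwheel centre at (378,86), the crank top at (295,105), lips starting at (238,147) and (295,145) and running down to about (250,360) and (305,330), and the hood band at (194,367)–(325,330). Wrist view 2 shows the profile's top corners at (360,162), (424,157), (433,380) and (378,383).

```bash
cat > fit.py <<'E'
from h import *
from scipy.optimize import least_squares
kb=np.load("kb.npy",allow_pickle=True); kp=np.load("kp.npy",allow_pickle=True)
im=cv2.imread("pics/wb.png"); g=cv2.cvtColor(im,cv2.COLOR_BGR2GRAY).astype(float)
C=np.array([onz(kp,np.array(u)*.64,.04,True)[:2] for u in [(360,162),(424,157),(433,380),(378,383)]])
pc=C.mean(0); d=(C[2]+C[3]-C[0]-C[1]); pyaw=np.degrees(np.arctan2(d[1],d[0]))
print("profile",pc.round(4),pyaw.round(2),np.linalg.norm(d)/2,np.linalg.norm(C[0]-C[1]),np.linalg.norm(C[2]-C[3]))
pts=[];bx=[]
for lo,hi,xb in((226,260,.0795),(283,314,.0205)):
    for r in range(102,192,6):
        c=np.arange(int(lo*.64),int(hi*.64)); w=np.clip(np.median(g[r,c])-15-g[r,c],0,None)
        if w.sum()>20: pts.append(onz(kb,((w*c).sum()/w.sum(),r),.045,True)[:2]); bx.append(xb)
pts=np.array(pts);bx=np.array(bx)
hub=onz(kb,np.array((378,86))*.64,.09,True)[:2]; m=[onz(kb,np.array(u)*.64,.045,True)[:2] for u in((238,147),(295,145))]
def tb(p,q): th=p[2]; R=np.array([[np.cos(th),-np.sin(th)],[np.sin(th),np.cos(th)]]); return (np.atleast_2d(q)-p[:2])@R
def res(p): return np.r_[tb(p,pts)[:,0]-bx, 3*(tb(p,hub)[0]-[-.06,-.15]),3*(tb(p,m)[:,1]+.1)]
s=least_squares(res,[.593,.043,.17],loss="soft_l1",f_scale=.002); p=s.x
print("bench",p[:2].round(4),np.degrees(p[2]).round(2)); print((res(p)*1000).round(1))
k=cal("scene")
def w(x,y,z): R=np.array([[np.cos(p[2]),-np.sin(p[2])],[np.sin(p[2]),np.cos(p[2])]]); return np.r_[p[:2]+R@[x,y],z]
crank=onz(kb,np.array((291,104))*.64,.167,True)[:2]; print("crank bench",tb(p,crank).round(4), "wheel",np.arctan2(*(tb(p,crank)[0]-[-.06,-.15])))
print("face y from pusher top-front", tb(p,onz(kb,np.array((256,110))*.64,.079,True)[:2]).round(4))
for q in [(-.06,-.15,.09),(-.05,-.26,.035),(.05,-.26,.035),(-.005,.09,.135),(.105,.09,.135),(.05,-.1,.045)]: print(q,(proj(k,w(*q))/.64).round(0))
np.save("bench.npy",p); np.save("prof.npy",np.r_[pc,pyaw])
E
python3 fit.py
```

```text
profile [0.3798 0.2934] 11.58 0.14701355886151382 0.038085279176438475 0.037638203062668824
bench [0.591  0.0441] 8.86
[-0.6 -0.8 -0.9 -0.9 -0.9 -0.8 -0.8 -1.  -0.7 -0.4  0.1 -0.1 -0.3  0.3
  5.2  0.3  0.1  0.1  0.4  0.2  0.2  0.4 -0.2  0.1  0.2 -0.   0.1 -0.1
 -0.1  0.1  1.6  0.3 -0.8  0.4]
crank bench [[-0.0025 -0.1278]] wheel 1.2027550890177077
face y from pusher top-front [[ 0.0489 -0.1328]]
(-0.06, -0.15, 0.09) [346. 340.]
(-0.05, -0.26, 0.035) [291. 369.]
(0.05, -0.26, 0.035) [293. 413.]
(-0.005, 0.09, 0.135) [479. 334.]
(0.105, 0.09, 0.135) [492. 383.]
(0.05, -0.1, 0.045) [380. 399.]
```

The fit is within 1 mm and the scene view confirms it. Next: grasp, carry, and lower to just above the bed with a guard.

```bash
cat >> h.py <<'E'
P=np.load("bench.npy")
def bw(x,y,z):
    c,s=np.cos(P[2]),np.sin(P[2]); return np.array([P[0]+c*x-s*y,P[1]+s*x+c*y,z])
BY=np.degrees(P[2])
E
python3 - <<'E'
from h import *
x,y,yaw=np.load("prof.npy")
R=[180,0,yaw-180]
robot.move_pose((x,y,.17),R)
robot.line_to((x,y,.088),vel=.1)
robot.set_gripper(.03); o=robot.observe(); print(o["gripper_width"],o["gripper_force"],o["tool_pos"].round(4))
robot.line_to((x,y,.30),vel=.2)
robot.move_pose(bw(.05,-.015,.26),[180,0,BY-90])
print(robot.line_to(bw(.05,-.015,.150),vel=.12,guard=8))
o=robot.observe();print(o["gripper_width"],o["tool_pos"].round(4),o["tcp_rot"].round(2),o["time"])
k=cal("wrist"); im=robot.grab_frame("wrist"); cv2.imwrite("pics/pl.png",cv2.resize(im,(800,600)))
print((proj(k,bw(.05,-.09,.105),True)/.64).round(),(proj(k,bw(.05,-.1,.045),True)/.64).round())
E
```

```text
0.03904410513373049 62.24573493003845 [0.3802 0.2936 0.0886]
False
0.03866260809997177 [0.6432 0.0369 0.1511] [-1.7991e+02 -3.0000e-02 -8.1140e+01] 10.8583
[392. 180.] [393. 143.]
```

View pics/pl.png

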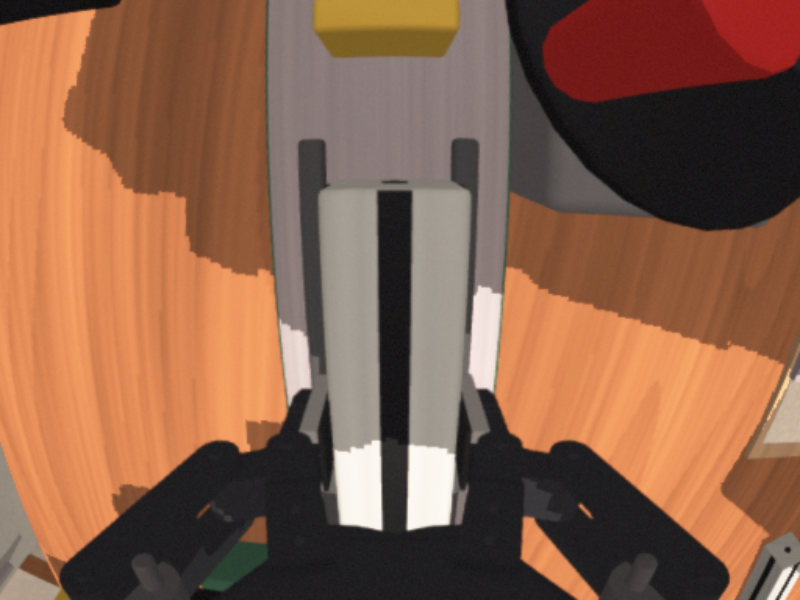

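The profile's end centre sits at (395,188) and the lips at x≈311 and 465 (mid 388, predicted 393). The channel is therefore about 2 mm further in +x, so I'll shift by that and lower.

```bash
python3 - <<'E'
from h import *
robot.line_to(bw(.052,-.015,.150),vel=.05)
print(robot.line_to(bw(.052,-.015,.126),vel=.04,guard=8))
print(robot.line_to(bw(.052,-.015,.1215),vel=.02,guard=5))
o=robot.observe();print(o["tool_pos"].round(4),o["ft_force"].round(2))
robot.set_gripper(.085); robot.pause(.1)
z=robot.observe()["tool_pos"][2]
robot.line_to(bw(.052,-.015,.25),vel=.15)
robot.move_pose(bw(.03,-.03,.36),[180,0,BY-90])
k=cal("wrist"); im=robot.grab_frame("wrist"); cv2.imwrite("pics/af.png",cv2.resize(im,(800,600)))
for q in [(.05,-.09,.075),(.05,.06,.075),(.05,-.1,.045),(-.06,-.15,.09)]: print((proj(k,bw(*q),True)/.64).round())
print(robot.observe()["time"])
E
```

```text
False
True
[0.6453 0.0372 0.1237] [ 0.29 -0.41  4.5 ]
[366. 179.]
[369. 360.]
[368. 164.]
[516. 103.]
14.3417
```

View pics/af.png

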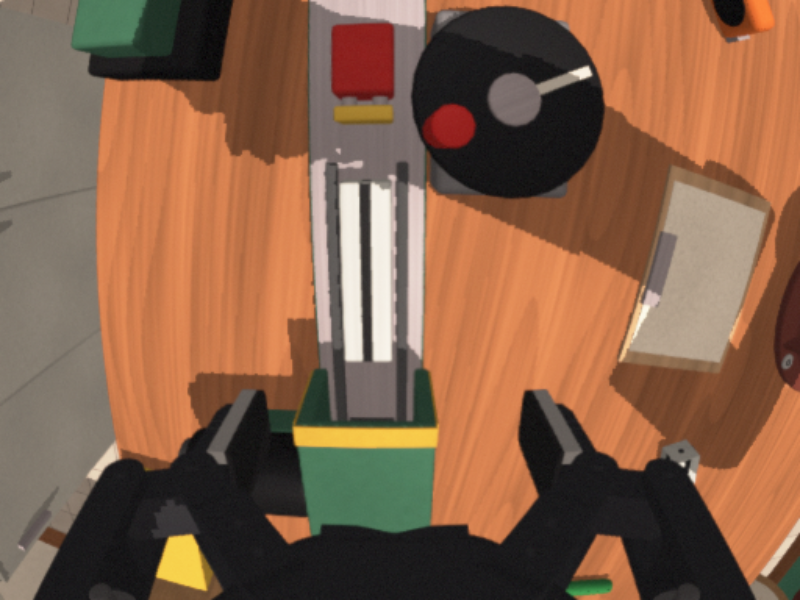

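The profile lies flat in the channel at (340–392, 180–362), let go. The pusher is at (363,113), and the crank top at about (456,124). Next I'll grip the crank.

```bash
python3 - <<'E'
from h import *
k=cal("wrist"); hub=bw(-.06,-.15,0)[:2]; im=cv2.imread("pics/af.png").astype(int)
sub=im[95:155,415:485]; m=((sub[...,2]>90)&(sub[...,1]<60)).astype(np.uint8); ys,xs=np.nonzero(m); print("red ext",xs.min()+415,xs.max()+415,ys.min()+95,ys.max()+95)
# rightmost part of blob is the base side or top? print both
for u in [(455,124),(450,126),(445,127)]:
    for z in(.167,):
        d=onz(k,np.array(u)*.64,z,True)[:2]-hub; print(u,z,np.linalg.norm(d).round(4),np.degrees(np.arctan2(d[1],d[0])).round(1))
d=onz(cal("scene"),np.array((362,335))*.64,.167)[:2]-hub; print("scene",np.linalg.norm(d),np.degrees(np.arctan2(d[1],d[0])))
print("cap",onz(k,np.array((514,99))*.64,.095,True)[:2]-hub)
E
```

```text
red ext 424 474 104 153
(455, 124) 0.167 0.0592 31.7
(450, 126) 0.167 0.0622 31.8
(445, 127) 0.167 0.065 31.4
scene 0.060365359870782065 35.37140597554896
cap [ 0.00255149 -0.00115836]
```

```bash
cat >> h.py <<'E'
HUB=bw(-.06,-.15,0)[:2]
def cp(a,z=.187,r=.06,c=None):
    c=HUB if c is None else c; return np.r_[c+r*np.array([np.cos(a),np.sin(a)]),z]
def ft(n=5):
    f=[]
    for _ in range(n): f.append(robot.observe()["ft_force"]); robot.pause(.02)
    return np.mean(f,0)
E
python3 - <<'E'
from h import *
a=np.radians(32.5)
robot.move_pose(cp(a,.30),[180,0,BY-90])
f0=ft(); np.save("f0.npy",f0)
print(robot.line_to(cp(a,.187),vel=.12,guard=10))
robot.set_gripper(.02); o=robot.observe(); f=ft()-f0
print(o["gripper_width"],o["gripper_force"],f0.round(2),f.round(2),o["tool_pos"].round(4),cp(a).round(4))
for i in range(1,4):
    a-=np.radians(8); robot.line_to(cp(a),vel=.08); f=ft()-f0; t=np.array([np.sin(a),-np.cos(a)]); r=np.array([np.cos(a),np.sin(a)])
    o=robot.observe(); print(np.degrees(a),"tan",(f[:2]@t).round(2),"rad",(f[:2]@r).round(2),(o["tool_pos"]-cp(a)).round(4),o["gripper_width"].round(4),o["time"])
E
```

```text
False
0.02477935042906691 59.000372886657715 [0.12 0.52 0.05] [4.54 1.16 1.76] [ 0.6063 -0.081   0.1878] [ 0.6054 -0.0811  0.187 ]Traceback (most recent call last):
  File "<stdin>", line 10, in <module>
AttributeError: 'float' object has no attribute 'round'
```

```bash
python3 - <<'E'
from h import *
f0=np.load("f0.npy"); a=np.radians(24.5)
for i in range(5):
    if i: a-=np.radians(10); robot.line_to(cp(a),vel=.1)
    f=ft(4)-f0; t=np.array([np.sin(a),-np.cos(a)]); r=np.array([np.cos(a),np.sin(a)])
    o=robot.observe(); print(round(np.degrees(a),1),"tan %.2f rad %.2f"%(f[:2]@t,f[:2]@r),(o["tool_pos"]-cp(a)).round(4),round(o["gripper_width"],4),round(o["time"],2))
E
```

```text
24.5 tan 1.20 rad 8.14 [0.0014 0.0003 0.0008] 0.0247 17.12
14.5 tan 1.17 rad 11.79 [0.002  0.     0.0009] 0.0248 17.45
4.5 tan 0.83 rad 16.43 [ 0.0026 -0.0003  0.0009] 0.0243 17.77
-5.5 tan 0.19 rad 19.03 [ 0.003  -0.0008  0.0009] 0.0245 18.1
-15.5 tan 0.27 rad 20.85 [ 0.0032 -0.0015  0.0009] 0.0248 18.43
```

The hub centre is about (+3,−3) mm off, from the tool's deviation. I'll correct it and wind on, refitting as I go, well short of the earliest stop at about 8.1 rad.

```bash
cat >> h.py <<'E'
A0=np.radians(BY+90)   # world bearing of crank at wheel 0
def wind(w,c,f0,vel=.1,guard=None):
    a=A0-w; h=robot.line_to(cp(a,c=c),vel=vel,guard=guard); o=robot.observe()
    f=o["ft_force"]-f0; t=np.array([np.sin(a),-np.cos(a)]); r=np.array([np.cos(a),np.sin(a)])
    return h,f[:2]@t,f[:2]@r,o["tool_pos"][:2],o["time"]
def refit(pts):
    from scipy.optimize import least_squares
    p=np.array(pts); return least_squares(lambda c:np.linalg.norm(p-c,axis=1)-.06,HUB).x
E
python3 - <<'E'
from h import *
f0=np.load("f0.npy"); c=HUB+[.0028,-.0028]; w=A0-np.radians(-15.5); pts=[]
while w<4.6:
    w+=np.radians(12); h,t,r,p,T=wind(w,c,f0); pts.append(p)
    print("w %.2f t %.1f r %.1f"%(w,t,r),((p-c)*1000).round(1),round(np.linalg.norm(p-c)*1000,1))
    if len(pts)%6==0: c=refit(pts); print("c",(c-HUB)*1000)
c=refit(pts); print("c",(c-HUB)*1000,T)
np.save("c.npy",c)
for g in (4,5,6,7,8,9,10):
    w+=np.radians(7); h,t,r,p,T=wind(w,c,f0,vel=.05,guard=g); print("g",g,h,"w %.2f t %.1f r %.1f"%(w,t,r),T)
    if h: wind(w,c,f0,vel=.05)
np.save("w.npy",w)
E
```

```text
w 2.21 t 4.2 r 4.3 [ 53.7 -28.9] 60.9
w 2.41 t 4.1 r 5.9 [ 46.6 -39.1] 60.8
w 2.62 t 3.7 r 5.8 [ 37.5 -47.9] 60.8
w 2.83 t 3.5 r 6.4 [ 26.7 -54.5] 60.7
w 3.04 t 4.2 r 4.8 [ 14.8 -58.8] 60.6
w 3.25 t 3.4 r 5.1 [  2.2 -60.4] 60.4
c [ 3.60423491 -3.21218956]
w 3.46 t 3.1 r 3.1 [-10.4 -59.2] 60.1
w 3.67 t 3.7 r 4.4 [-22.7 -55.6] 60.0
w 3.88 t 3.6 r 3.1 [-33.8 -49.6] 60.0
w 4.09 t 3.9 r 3.8 [-43.4 -41.3] 60.0
w 4.30 t 3.2 r 3.2 [-51.1 -31.3] 60.0
w 4.51 t 2.0 r 1.9 [-56.5 -20. ] 59.9
c [ 3.63068594 -3.21588947]
w 4.72 t 1.6 r 0.0 [-59.4  -7.8] 60.0
c [ 3.63826586 -3.21548638] 22.0083
g 4 True w 4.84 t 3.1 r 0.4 22.2167
g 5 True w 4.96 t 3.2 r 0.3 22.675
g 6 False w 5.09 t -0.6 r 2.6 23.225
g 7 False w 5.21 t -1.9 r 2.4 23.525
g 8 False w 5.33 t -0.5 r 1.6 23.825
g 9 False w 5.45 t -1.5 r 1.2 24.125
g 10 False w 5.57 t -2.3 r 2.3 24.425
```

```bash
cat >> h.py <<'E'
def seg(w,dw,c,f0,F,vel=.05):
    robot.pause(.06); a=A0-w; f=ft(3)-f0; t0=f[:2]@np.array([np.sin(a),-np.cos(a)])
    h,t,r,p,T=wind(w+dw,c,f0,vel,F+t0); b=np.arctan2(*(p-c)[::-1]); wa=w+dw+(A0-w-dw-b+np.pi)%(2*np.pi)-np.pi
    print("F %.1f t0 %.1f hit %s w %.3f act %.3f t %.1f r %.1f T %.2f"%(F,t0,h,w+dw,wa,t,r,T)); return h,wa
E
python3 - <<'E'
from h import *
f0=np.load("f0.npy"); c=np.load("c.npy"); w=float(np.load("w.npy"))
for F in (8,7,6.5,6,5.5,5,4.5,7,6,5.5,5):
    h,wa=seg(w,np.radians(8),c,f0,F); w=wa if h else w+np.radians(8)
np.save("w.npy",w)
E
```

```text
F 8.0 t0 -1.0 hit False w 5.714 act 5.714 t -0.7 r 0.6 T 24.85
F 7.0 t0 -0.7 hit False w 5.853 act 5.855 t -0.2 r 1.6 T 25.27
F 6.5 t0 0.1 hit False w 5.993 act 5.995 t 0.4 r 1.2 T 25.70
F 6.0 t0 -0.5 hit True w 6.132 act 6.097 t 3.5 r 0.3 T 26.02
F 5.5 t0 3.6 hit True w 6.236 act 6.181 t 3.6 r -0.1 T 26.33
F 5.0 t0 3.5 hit True w 6.321 act 6.272 t 4.0 r -0.2 T 26.65
F 4.5 t0 4.0 hit True w 6.412 act 6.363 t 4.8 r 0.8 T 26.97
F 7.0 t0 3.7 hit True w 6.503 act 6.454 t 3.4 r 0.1 T 27.28
F 6.0 t0 3.8 hit True w 6.594 act 6.545 t 4.1 r 0.0 T 27.60
F 5.5 t0 4.3 hit True w 6.685 act 6.636 t 3.9 r -0.4 T 27.92
F 5.0 t0 4.0 hit True w 6.775 act 6.726 t 4.1 r -0.3 T 28.23
```

```bash
python3 - <<'E'
from h import *
f0=np.load("f0.npy"); c=np.load("c.npy"); w=float(np.load("w.npy"))
for _ in range(3):
    w+=np.radians(11); wind(w,c,f0,.08)
h=False
while w<11.6 and not h:
    h,wa=seg(w,np.radians(7),c,f0,8.0); w=wa if h else w+np.radians(7)
np.save("w.npy",w)
E
```

```text
F 8.0 t0 2.3 hit False w 7.424 act 7.422 t -0.1 r 2.0 T 29.52
F 8.0 t0 0.4 hit False w 7.546 act 7.543 t -0.5 r 2.8 T 29.93
F 8.0 t0 -0.3 hit False w 7.669 act 7.666 t -1.1 r 3.1 T 30.34
F 8.0 t0 -0.3 hit False w 7.791 act 7.788 t 0.3 r 3.4 T 30.75
F 8.0 t0 -0.6 hit False w 7.913 act 7.911 t -1.0 r 3.5 T 31.16
F 8.0 t0 -0.1 hit False w 8.035 act 8.034 t -0.3 r 3.2 T 31.57
F 8.0 t0 -0.5 hit False w 8.157 act 8.157 t 0.1 r 2.6 T 31.98
F 8.0 t0 -0.1 hit False w 8.279 act 8.280 t 0.1 r 2.8 T 32.38
F 8.0 t0 -0.3 hit False w 8.402 act 8.402 t 0.0 r 3.7 T 32.79
F 8.0 t0 -0.1 hit False w 8.524 act 8.525 t -0.7 r 3.6 T 33.20
F 8.0 t0 -1.0 hit False w 8.646 act 8.648 t -0.2 r 3.3 T 33.61
F 8.0 t0 -0.4 hit False w 8.768 act 8.770 t -1.2 r 2.3 T 34.02
F 8.0 t0 -0.2 hit False w 8.890 act 8.893 t 0.2 r 1.9 T 34.42
F 8.0 t0 0.2 hit False w 9.012 act 9.015 t -0.1 r 2.1 T 34.83
F 8.0 t0 -0.8 hit False w 9.135 act 9.136 t -1.2 r 1.5 T 35.24
F 8.0 t0 -1.1 hit False w 9.257 act 9.254 t -2.6 r 1.9 T 35.65
F 8.0 t0 -2.8 hit True w 9.379 act 9.345 t -0.9 r 0.3 T 35.97
```

The load starts rising at about 9.2 rad and the guard tripped at 9.345. I'll release and check the pusher compression by camera before handing in.

```bash
python3 - <<'E'
from h import *
robot.set_gripper(.07)
p=robot.observe()["tool_pos"]; robot.line_to(np.r_[p[:2],.27],vel=.2)
robot.move_pose(bw(.03,.10,.36),[180,0,BY-90]); robot.pause(.2)
k=cal("wrist"); im=robot.grab_frame("wrist"); cv2.imwrite("pics/chk.png",im); np.save("kc.npy",np.array(k,object),allow_pickle=True)
o=cv2.imread("pics/af.png")
n=cv2.resize(im,(800,600))
A=cv2.resize(o[10:160,300:620],None,fx=2.4,fy=2.4,interpolation=cv2.INTER_CUBIC); B=cv2.resize(n[10:210,300:620],None,fx=2.4,fy=1.4*2.4/1.4*.5,interpolation=cv2.INTER_CUBIC)
B=cv2.resize(n[10:110+50,300:620],None,fx=2.4,fy=2.4,interpolation=cv2.INTER_CUBIC)
cv2.imwrite("pics/cmp.png",np.vstack([A[:299],B[:299]])); 
for nm,q in(("hub",(-.06,-.15,.09)),("face",(.05,-.0005,.079))): print(nm,(proj(k,bw(*q),True)/.64).round(1))
print(robot.observe()["time"])
E
```

```text
hub [512.  -56.1]
face [364.4 126.9]
38.55
```

View pics/cmp.png

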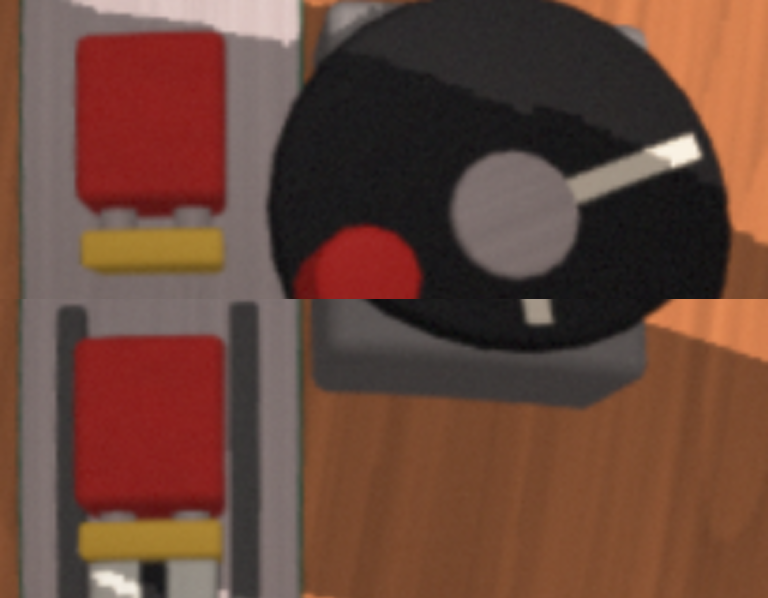

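In the comparison, the pusher–carriage gap shrank from about 18 to 4 px (0.34 mm/px), roughly 4–5 mm or 16–20 N. That puts the profile's front end about 55 mm behind the mouth, which fits the stop range, and the arm is clear, so I'll hand in.

```bash
python3 -c "
from plant import robot
print(robot.job_done())"
```

```text
the job is handed in; nothing more can be done
None
```

The job is handed in, at about 39 s on the robot's clock: the profile lies in the channel, pressed against the hidden stop about 55 mm behind the mouth with an estimated 16–20 N (camera estimate), the crank is released and the arm is clear; the system gave no pass or fail result.

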